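Find and mark the tight spot of a slide

TASK

Check the bench slide for its tight spot: holding its carriage by the black grip, run it gently to the robot's left until it touches the rubber buffer there, then all the way back to the right until it touches the other buffer, feeling where it drags, and never ram a buffer. Then bring the carriage back to the place where it dragged and leave it parked there, let go, to show the fitter where to dress the rail. Leave the other things on the bench where they are.

Things in the scene. Friction and masses are not known exactly. Their poses are not given: they have to be found in the camera images.
- rail: aluminium slide bed fixed to the bench, 400 mm long (its own y axis, +y towards the robot's left), 44 mm wide, 30 mm high, on it a steel rail strip (top at 42 mm), at each end a grey bracket 50 mm wide and 64 mm high; origin at the middle of its underside, z up
- rail_mid (a point): middle of the rail strip's top, axes as the rail's. At one unseen place, different every time, the carriage runs tight: over about 20 mm of movement it takes 8 to 14 N to push, elsewhere 2 N. It does so with its middle somewhere between y = -45 and +110 mm from here, always left of where the carriage starts
- carriage: steel carriage, 70 mm long (y), 62 mm wide (x), top 32 mm above its origin; on its middle a black grip block, 24 mm along y, 32 mm along x, from 32 to 82 mm above the origin. Origin mid-underside, 33 mm above the bench; axes as the rail's. Slides along y only, stays where left; its middle is at y = +130 or -130 mm in the rail's frame when it meets a buffer
- buffer_left: black rubber buffer, 18 mm diameter, sticking out of the bracket at the rail's +y end (robot's left); origin in the middle of the face that meets the carriage, 48 mm above the bench. Springy: about 4 N per mm, it bottoms after 6 mm
- buffer_right: the same buffer at the rail's -y end (robot's right)
- dog: loose aluminium bench dog (bystander), 30 mm diameter, 42 mm high, origin in the middle of its underside
- offcut: loose wooden offcut (bystander), 45 x 120 x 27 mm, origin in the middle of its underside
- driver: loose screwdriver lying on the bench (bystander), 170 mm long, origin under its middle

How it is judged:
On the way, in this order (a step that is already met when the one before it is completed fails the run):
1. the carriage has touched the left buffer (contact force between carriage and buffer_left above 0.5 N), for 0.05 s.
2. the carriage has touched the right buffer (contact force between carriage and buffer_right above 0.5 N), for 0.05 s.
At the end, for the whole second after the job is handed in: the carriage stands still on the tight spot (the rail bears on it there with more than 2 N, which is so within about 10 mm either side of the spot's middle), clear of both buffers and let go (contact force between carriage and rail above 2 N and contact force between carriage and buffer_left below 0.1 N and contact force between carriage and buffer_right below 0.1 N and linear speed of carriage below 0.005 m/s); the robot touches nothing.
It fails at once if a buffer rammed (more than 22 N) (contact force between carriage and buffer_left above 22 N or contact force between carriage and buffer_right above 22 N).
It fails at once if a bystander moved more than 20 mm (distance of any of dog, offcut, driver from where it was at the start of the episode above 0.02 m).
It also fails if it takes over 70 s, if anything falls off the work surface, if the arm or the gripper's body presses on something with over 40 N, if the wrist force passes 120 N, or if a joint passes its speed limit or range.

ROBOT

A 6-joint arm with a two-finger parallel gripper is mounted at the origin on the work surface. World frame = base frame: x ahead of the robot, y to its left, z up, the work surface at z = 0. Lengths are in m, angles in rad, forces in N, time in s.
With the tool pointing down it reaches from about 0.375 to 0.9 m from the base axis. Payload 3.1 kg.
Tool frame: the origin (TCP) lies midway between the tips of the shut fingers; the grasp point (between the pads) lies 19 mm behind it; x points along the fingers, y is the direction in which the jaws open and shut, and the axes are right-handed (so a half turn about x gives the same grasp; the last joint's range is limited). The gripper opens to 87 mm and grips with 3 to 60 N. Pads are 19 mm wide; open, the fingers measure 117 mm over their backs; the gripper's body (75 mm by 190 mm) begins 51 mm behind the grasp point.
Start: joints at [1.087, 0.527, 1.433, -0, 1.181, -0.178], TCP at [0.188, 0.596, 0.223] pointing down, gripper open.
Joint ranges: [-3.08, 3.08], [-0.75, 2.2], [0.22, 2.44], [-1.43, 4.57], [0, 2.65], [-2.85, 2.85]. Speed limits (rad/s): [2.79, 2.79, 3.14, 3.14, 3.14, 3.14].

INTERFACE

Orientations are given as a unit quaternion [x, y, z, w].
In Python, from rig import get_obs, imaging, robot gives the robot as it stands.
- The arm moves only by the shell command python3 -m inch 'ROWS' [FORCE]. ROWS is JSON, a list of rows, each a list of 3 entries, a list of its own where there are three numbers: the finger opening in mm, from 0 to 87, then the shift along the tool's x, y, z in mm, then the turn, a rotation vector about the tool's x, y, z in degrees. In form: [[grip, [dx, dy, dz], [wx, wy, wz]], ...]. A call has 1 to 12 rows; each row shifts and turns the pose as measured when the row begins, along the tool's axes as they then stand; what a row does not reach is not made up. A row lasts 1/8 s, in which the tool goes at most 62.5 mm and 10.7 degrees, less where a joint would pass 70% of its speed; a pose out of reach is approached as far as the arm can. A call with a gripper value outside its range is refused whole. The fingers move at their own pace and stop on an object; FORCE is the grip in N (left out, the last holds). Time passes only in rows, so rows that do not move let the fingers close. It gives the time, the measured TCP pose, the force and the opening at its end, in the units of the state.
- get_obs(): the state, without advancing time (a new reading comes with each control period).
- imaging.camera(name): name is "scene" or "top" or "wrist"; returns the picture (384x512x3 uint8, red, green, blue); there is no depth.
- imaging.camera_params(name): a dict with "camera_matrix" (3x3 intrinsics, pixels), "xyz" and "rotation" of the camera in the world. Camera axes: x right, y down, z forward; pixel columns grow to the right and rows downward; lengths in m; the calibration is good to about 2 mm. A picture is of the moment at which its call begins: read the wrist's pose just before it. camera_params takes no time and is no camera call; for the wrist camera it gives the pose at the moment of the call.
- robot.hand_in(): hands the job in, once; it reports no verdict.
Trained networks look in the newest picture that a camera, given by its name, has taken for a name from the list of things; names that differ only in an ending like _2 or _b are one class to them, and where a whole thing is asked for, a point or a joint stands for the part that bears it (a point fixed in the world has none). Each returns a list of dicts, best first, with "confidence" (0 to 1); they miss things now and then, are a little off and sometimes report something else, mostly with a low value. They report only what shows in the picture. A call takes as long as a camera call.
- imaging.cut_out(camera, target): "pixels" (384x512 bool, what is visible of it) and "box" ([centre column, centre row, width, height] in pixels, round what is visible of it).
- imaging.tip_of(camera, target): "pixel" ([column, row] in pixels: a listed point, or the origin of a listed thing).
The state is a dict: "time": time; "q": joint angles; "joint_velocities": joint speeds; "joint_torque": joint torques, N m; "position": TCP position; "tool_rot": TCP orientation; "ft_force": force on the tool from outside, world axes, zero at the start; "moment": the same for the moment, N m; "grip_width": finger opening in m.
Only numpy, scipy, OpenCV 4.12 (cv2) and the standard library are available. Lean on these libraries where they do the work, as an engineer would, in place of code of your own. Each camera call takes 0.05 s, during which the arm holds its last target. There are 200 camera calls.

## Working session

There is one attempt and no reset: what is moved stays moved. The work goes in short steps, Python scripts to look and compute and a shell command to move; the robot and the scene stay as the last step left them, time stands still between calls to the robot, and variables do not carry over. Pictures are saved under pics/ and viewed, about 8 in all and at most 12, crops included, and the job is handed in when it is done.

```bash
mkdir -p pics; ls; cat > h.py <<'E'
import numpy as np, cv2
from rig import get_obs, imaging, robot
from scipy.spatial.transform import Rotation as R
def ray(cam,px):
    p=imaging.camera_params(cam);K=np.array(p["camera_matrix"]);Rm=np.array(p["rotation"])
    if Rm.shape!=(3,3): Rm=R.from_quat(Rm.ravel()).as_matrix()
    return np.array(p["xyz"]),Rm@np.linalg.solve(K,[px[0],px[1],1])
def onz(cam,px,z):
    o,d=ray(cam,px);return o+d*(z-o[2])/d[2]
def st():
    o=get_obs();print(round(o["time"],2),np.round(o["position"],4),"axes\n",R.from_quat(o["tool_rot"]).as_matrix().round(3),np.round(o["ft_force"],2),o["grip_width"],np.round(o["q"],3))
E
python3 - <<'E'
from h import *
st()
ims=[]
for c in("scene","top"):
    im=imaging.camera(c);ims.append(im);print(c,imaging.camera_params(c)["xyz"])
    for t,z in(("rail_mid",.042),("carriage",.033),("buffer_left",.048),("buffer_right",.048),("rail",0),("dog",0),("offcut",0),("driver",0)):
        for d in imaging.tip_of(c,t)[:2]: print(t,np.round(d["pixel"],1),round(d["confidence"],2),onz(c,d["pixel"],z).round(4))
for c,i in zip(("scene","top"),ims): cv2.imwrite(f"pics/{c}0.png",i[...,::-1])
E
```

```text
pics
0.0 [0.1878 0.5954 0.2216] axes
 [[-0.001  0.301  0.954]
 [-0.002  0.954 -0.301]
 [-1.    -0.002 -0.   ]] [-0.74 -0.07  0.42] 0.08687117476478232 [ 1.087  0.528  1.434 -0.     1.181 -0.178]
scene [ 0.85787418 -0.38673093  0.47260078]
rail_mid [223.2 197.2] 0.63 [0.5298 0.0211 0.042 ]
carriage [201.  247.5] 0.9 [ 0.5668 -0.0936  0.033 ]
buffer_left [248. 150.] 0.4 [0.4868 0.1746 0.048 ]
buffer_right [185.5 266.5] 0.65 [ 0.5806 -0.1457  0.048 ]
buffer_right [271.6 277.2] 0.33 [ 0.7002 -0.0962  0.048 ]
rail [225.5 217.7] 0.72 [0.5375 0.013  0.    ]
rail [268.1 273.9] 0.46 [ 0.6743 -0.0605  0.    ]
dog [289.1 192.2] 0.83 [0.6059 0.1442 0.    ]
offcut [189.3 188.1] 0.63 [0.4184 0.0486 0.    ]
driver [270.9 277.7] 0.74 [ 0.6819 -0.0648  0.    ]
top [0.42482373 0.02632188 0.89254118]
rail_mid [265.3 222.7] 0.89 [0.5368 0.0138 0.042 ]
carriage [322.  206.5] 0.63 [ 0.5729 -0.1028  0.033 ]
carriage [267.9 223.3] 0.16 [0.5368 0.0083 0.033 ]
buffer_left [322.3 205.4] 0.61 [ 0.5726 -0.1012  0.048 ]
buffer_left [187.  244.1] 0.52 [0.4914 0.1688 0.048 ]
buffer_right [344.2 202.4] 0.62 [ 0.5793 -0.1457  0.048 ]
rail [268.1 227. ] 0.96 [0.5332 0.0071 0.    ]
dog [210.5 187.1] 0.45 [0.6181 0.1319 0.    ]
offcut [246.1 284.3] 0.82 [0.4143 0.0515 0.    ]
offcut [265.  223.7] 0.55 [0.5402 0.0138 0.    ]
driver [303.1 161.6] 0.77 [ 0.6776 -0.0682  0.    ]
```

```bash
python3 -c "
import cv2;i=cv2.imread('pics/top0.png');cv2.imwrite('pics/top0c.png',cv2.resize(i[110:330,130:400],None,fx=2.7,fy=2.7))"
```

```text
(no output)
```

View pics/scene0.png

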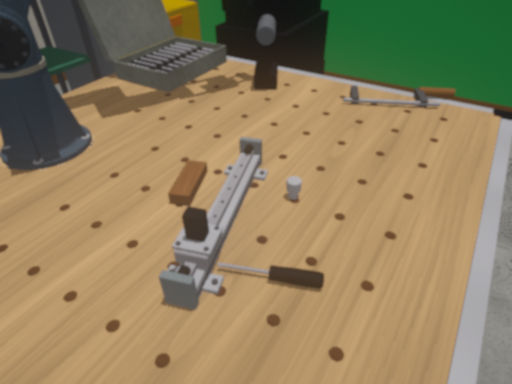

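View pics/top0c.png

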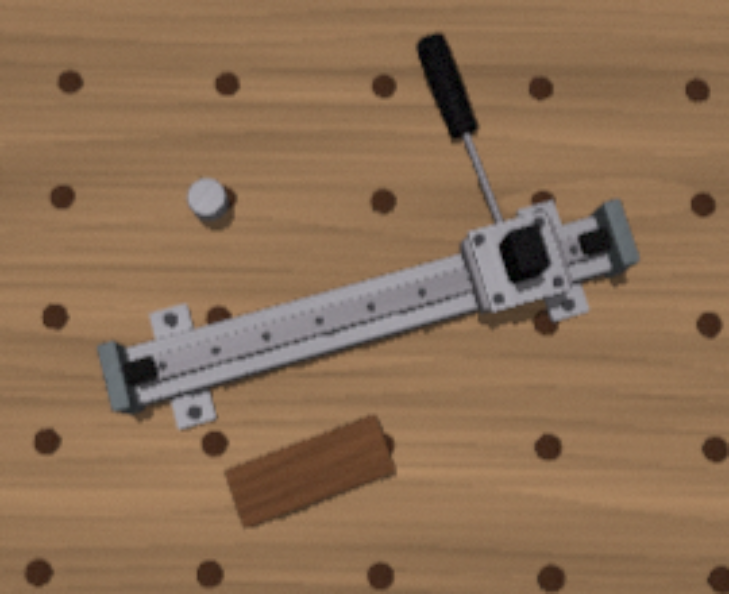

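The scene shows the slide with the carriage near its right end (grip about 195,222). The dog is at 293,187, the offcut at 188,182 and the driver at 290,275. In the top crop the rail is yawed about 15° and the grip is centred at about (523,253). I'll refine the yaw and grip position next.

```bash
python3 - <<'E'
from h import *
im=imaging.camera("top")
L=onz("top",(187,244.1),.048);Rr=onz("top",(344.2,202.4),.048)
d=(L-Rr)[:2];print("buf",np.linalg.norm(d),np.degrees(np.arctan2(d[1],d[0])),(L+Rr)/2)
for t in("rail","carriage"):
    for c in imaging.cut_out("top",t)[:1]:
        m=np.array(c["pixels"]).astype(np.uint8);print(t,c["confidence"],c["box"],m.sum())
        ys,xs=np.nonzero(m)
        P=np.array([onz("top",(a,b),.03)[:2] for a,b in zip(xs,ys)],np.float32)
        w=np.linalg.eigh(np.cov(P.T))[1][:,-1];print("pca",np.degrees(np.arctan2(w[1],w[0]))%180,cv2.minAreaRect(P))
        if t=="carriage":
            g=(m>0)&(im.max(2)<45);n,lab,s,ce=cv2.connectedComponentsWithStats(g.astype(np.uint8));k=1+s[1:,4].argmax()
            print("grip",s[k],ce[k],onz("top",ce[k],.115),onz("top",ce[k],.1))
# rail strip edges: Hough
e=cv2.Canny(cv2.cvtColor(im,cv2.COLOR_RGB2GRAY),50,120)
l=cv2.HoughLinesP(e[190:265,180:360],1,np.pi/720,30,minLineLength=50,maxLineGap=6)
for a in (l[:,0] if l is not None else [])[:8]:
    A=onz("top",(a[0]+180,a[1]+190),.035);B=onz("top",(a[2]+180,a[3]+190),.035);v=A-B;print(a,np.degrees(np.arctan2(v[1],v[0])))
sc=imaging.camera("scene")
c=imaging.cut_out("scene","carriage")[0];m=np.array(c["pixels"])
g=m&(sc.max(2)<45);ys,xs=np.nonzero(g);print("scene grip",xs.min(),xs.max(),ys.min(),ys.max())
top=ys.min();print(onz("scene",((xs.min()+xs.max())/2,top+3),.115), onz("scene",(xs.mean(),ys.mean()),.09))
E
```

```text
buf 0.3265504387317713 105.61009433407791 [0.53535951 0.01153999 0.048     ]
rail 0.88 [268.1, 227.2, 199.4, 85.6] 5502Traceback (most recent call last):
  File "<stdin>", line 9, in <module>
  File "h.py", line 9, in onz
    o,d=ray(cam,px);return o+d*(z-o[2])/d[2]
        ~~~^^^^^^^^
  File "h.py", line 5, in ray
    p=imaging.camera_params(cam);K=np.array(p["camera_matrix"]);Rm=np.array(p["rotation"])
ValueError: time passes only in moves, steps and waits
```

```bash
sed -i 's/^def ray(cam,px):/P={}\ndef ray(cam,px,fresh=False):/; s/    p=imaging.camera_params(cam);K/    if fresh or cam not in P: P[cam]=imaging.camera_params(cam)\n    p=P[cam];K/' h.py; python3 - <<'E'
from h import *
im=imaging.camera("top")
for t in("rail","carriage"):
    for c in imaging.cut_out("top",t)[:1]:
        m=np.array(c["pixels"]).astype(np.uint8);print(t,c["confidence"],c["box"],m.sum())
        ys,xs=np.nonzero(m)
        Q=np.array([onz("top",(a,b),.03)[:2] for a,b in zip(xs,ys)],np.float32)
        w=np.linalg.eigh(np.cov(Q.T))[1][:,-1];print("pca",np.degrees(np.arctan2(w[1],w[0]))%180,cv2.minAreaRect(Q))
        if t=="carriage":
            g=(m>0)&(im.max(2)<45);n,lab,s,ce=cv2.connectedComponentsWithStats(g.astype(np.uint8));k=1+s[1:,4].argmax()
            print("grip",s[k],ce[k],onz("top",ce[k],.115),onz("top",ce[k],.1))
e=cv2.Canny(cv2.cvtColor(im,cv2.COLOR_RGB2GRAY),50,120)
l=cv2.HoughLinesP(e[190:265,180:360],1,np.pi/720,30,minLineLength=50,maxLineGap=6)
for a in (l[:,0] if l is not None else [])[:8]:
    A=onz("top",(a[0]+180,a[1]+190),.035);B=onz("top",(a[2]+180,a[3]+190),.035);v=A-B;print(a,np.degrees(np.arctan2(v[1],v[0])))
sc=imaging.camera("scene")
c=imaging.cut_out("scene","carriage")[0];m=np.array(c["pixels"])
g=m&(sc.max(2)<45);ys,xs=np.nonzero(g);print("scene grip",xs.min(),xs.max(),ys.min(),ys.max())
print(onz("scene",((xs.min()+xs.max())/2,ys.min()+3),.115), onz("scene",(xs.mean(),ys.mean()),.09))
E
```

```text
rail 0.98 [266.1, 227.9, 197.6, 81.5] 5589
pca 106.8825426777268 ((0.5329083204269409, 0.00782380998134613), (0.09051071852445602, 0.41731002926826477), 16.50141716003418)
carriage 0.91 [321.6, 206.1, 38.3, 39.3] 1119
pca 108.34737243013187 ((0.5717678666114807, -0.09893635660409927), (0.06640684604644775, 0.07602513581514359), 16.915679931640625)
grip [315 193  18  22 273] [323.71794872 203.72893773] [ 0.56405649 -0.0937694   0.115     ] [ 0.56674251 -0.09608615  0.1       ]
[ 22  66 174  23] 106.43876890864345
[ 20  42 122  12] 107.23271173178627
[  4  68 136  31] 106.32349720580093
[  0  65 130  27] 106.99882390818895
[ 50  38 127  17] 106.04747990918635
[  8  59 130  25] 106.29688167535171
[  0  64 127  27] 106.95487533872127
[ 35  38 122  13] 106.86693134927874Traceback (most recent call last):
  File "<stdin>", line 18, in <module>
    return umr_minimum(a, axis, None, out, keepdims, initial, where)
ValueError: zero-size array to reduction operation minimum which has no identity
```

```bash
python3 -m inch '[[87,[0,0,0],[-8.5,0,0]],[87,[0,0,0],[-8.5,0,0]],[87,[0,0,0],[-8.5,0,0]],[87,[0,0,0],[-8.5,0,0]]]' 20
python3 -m inch '[[87,[0,-55,12],[0,0,0]],[87,[0,-55,12],[0,0,0]],[87,[0,-55,12],[0,0,0]],[87,[0,-55,12],[0,0,0]],[87,[0,-55,12],[0,0,0]],[87,[0,-55,12],[0,0,0]],[87,[0,-55,12],[0,0,0]],[87,[0,-55,12],[0,0,0]],[87,[0,-55,12],[0,0,0]],[87,[0,-55,12],[0,0,0]],[87,[0,-55,12],[0,0,0]],[87,[0,-55,12],[0,0,0]]]'
python3 -c "
from h import *
st()
X=R.from_quat(get_obs()['tool_rot']).as_matrix()
print('delta tool mm',X.T@(np.array([.566,-.095,.2])-get_obs()['position'])*1000)"
```

```text
time: 1.75
position: [0.1881, 0.596, 0.2226]
tool_rot: [-0.108, 0.699, 0.108, 0.699]
ft_force: [-0.0, 0.3, 0.1]
grip_width: 0.087
time: 3.25
position: [0.5392, -0.0009, 0.2246]
tool_rot: [-0.109, 0.694, 0.113, 0.703]
ft_force: [0.2, 0.8, -0.9]
grip_width: 0.0868
3.25 [ 0.5392 -0.0009  0.2246] axes
 [[ 0.012 -0.311  0.95 ]
 [ 0.007  0.951  0.311]
 [-1.     0.003  0.014]] [ 0.24  0.84 -0.87] 0.08675967844779922 [-0.215  0.405  1.655  0.011  1.071 -2.106]
delta tool mm [ 24.2326638  -97.89999408  -4.07885481]
```

```bash
python3 -m inch '[[87,[8,-49,-2],[0.8,0,0]],[87,[8,-49,-2],[0.8,0,0]],[87,[0,0,0],[0,0,0]]]'
python3 - <<'E'
from h import *
st()
imaging.camera_params("wrist")
im=imaging.camera("wrist");cv2.imwrite("pics/w0.png",im[...,::-1])
P["wrist"]=imaging.camera_params("wrist");print(P["wrist"])
for d in imaging.cut_out("wrist","carriage")[:1]:
    m=np.array(d["pixels"]);print(d["box"],d["confidence"])
for t in("carriage","rail_mid","buffer_right"):
    for d in imaging.tip_of("wrist",t)[:1]: print(t,d,onz("wrist",d["pixel"],{"carriage":.033,"rail_mid":.042,"buffer_right":.048}[t]))
E
```

```text
time: 3.62
position: [0.5694, -0.1033, 0.2084]
tool_rot: [-0.098, 0.694, 0.1, 0.707]
ft_force: [-0.2, 1.1, 0.1]
grip_width: 0.0869
3.62 [ 0.5694 -0.1033  0.2084] axes
 [[ 0.018 -0.278  0.96 ]
 [ 0.005  0.961  0.278]
 [-1.     0.     0.018]] [-0.2   1.13  0.09] 0.08686668052513849 [-0.379  0.475  1.579  0.013  1.073 -2.237]
{'camera_matrix': array([[327.8199243 ,   0.        , 257.79759847],
       [  0.        , 327.8199243 , 190.32903202],
       [  0.        ,   0.        ,   1.        ]]), 'xyz': array([ 0.48587903, -0.12655708,  0.36893368]), 'rotation': array([0.59251521, 0.78889154, 0.1308703 , 0.09720505])}
[262.8, 174.4, 71.0, 73.1] 0.75
carriage {'pixel': [262.4, 166.0], 'confidence': 0.86} [ 0.5679144  -0.09706691  0.033     ]
rail_mid {'pixel': [373.1, 166.2], 'confidence': 0.77} [0.53421572 0.01152613 0.042     ]
buffer_right {'pixel': [208.4, 173.0], 'confidence': 0.93} [ 0.58654699 -0.14897442  0.048     ]
```

View pics/w0.png

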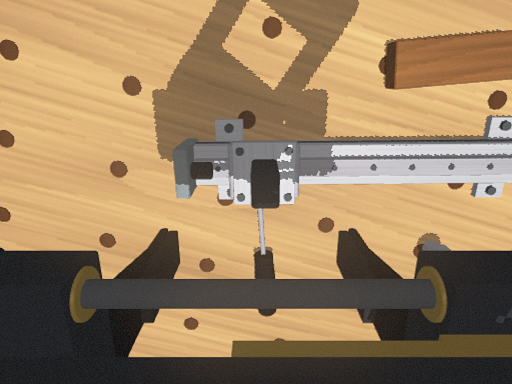

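```bash
python3 - <<'E'
from h import *
o=get_obs();X=R.from_quat(o["tool_rot"]).as_matrix()
for px in((265,187),(250,187),(280,187),(265,208)):
    p=onz("wrist",px,.115);print(px,p)
p=onz("wrist",(265,187),.115)
a=onz("wrist",(300,139),.03);b=onz("wrist",(510,136.5),.03);print("rail yaw",np.degrees(np.arctan2(*(b-a)[1::-1])))
print("tool yaw",np.degrees(np.arctan2(X[1,1],X[0,1])))
print("delta",X.T@(np.array([p[0],p[1],.076])-o["position"])*1000)
E
```

```text
(265, 187) [ 0.56362381 -0.0939085   0.115     ]
(250, 187) [ 0.56709101 -0.10566726  0.115     ]
(280, 187) [ 0.56015595 -0.08214752  0.115     ]
(265, 208) [ 0.58129472 -0.08854955  0.115     ]
rail yaw 107.1302952735974
tool yaw 106.49110458126388
delta [133.10470468   5.07896287  -5.19706499]
```

```bash
python3 -m inch '[[87,[32,1,-1],[0,0.3,0]],[87,[32,1,-1],[0,0.3,0]],[87,[32,1,-1],[0,0.3,0]],[87,[0,0,0],[0,0,0]]]'
python3 -c "
from h import *
o=get_obs();X=R.from_quat(o['tool_rot']).as_matrix();st()
print('delta',X.T@(np.array([.565,-.0945,.077])-o['position'])*1000)"
```

```text
time: 4.38
position: [0.5659, -0.0901, 0.1139]
tool_rot: [-0.104, 0.697, 0.104, 0.701]
ft_force: [0.1, -0.3, 0.1]
grip_width: 0.0873
4.38 [ 0.5659 -0.0901  0.1139] axes
 [[ 0.006 -0.292  0.956]
 [ 0.001  0.956  0.292]
 [-1.    -0.001  0.006]] [ 0.14 -0.25  0.13] 0.08734475128918467 [-0.354  0.603  1.665  0.004  0.868 -2.224]
delta [36.90449407 -3.92772608 -2.40133669]
```

```bash
python3 -m inch '[[87,[18,-2,-1],[0,0,0]],[87,[18,-2,-1],[0,0,0]],[87,[0,0,0],[0,0,0]]]'
python3 -m inch '[[0,[0,0,0],[0,0,0]],[0,[0,0,0],[0,0,0]],[0,[0,0,0],[0,0,0]],[0,[0,0,0],[0,0,0]],[0,[0,0,0],[0,0,0]],[0,[0,0,0],[0,0,0]],[0,[0,0,0],[0,0,0]],[0,[0,0,0],[0,0,0]]]' 40
python3 -c "
from h import *
st()"
```

```text
time: 4.75
position: [0.5684, -0.0927, 0.082]
tool_rot: [-0.107, 0.695, 0.105, 0.704]
ft_force: [0.2, -0.2, 0.7]
grip_width: 0.0871
time: 5.75
position: [0.5711, -0.0932, 0.0864]
tool_rot: [-0.108, 0.692, 0.103, 0.706]
ft_force: [-0.4, -0.1, 1.0]
grip_width: 0.0239
5.75 [ 0.5711 -0.0932  0.0864] axes
 [[ 0.02  -0.296  0.955]
 [-0.004  0.955  0.296]
 [-1.    -0.01   0.018]] [-0.38 -0.07  1.  ] 0.023857589239318133 [-0.356  0.647  1.679  0.004  0.796 -2.231]
```

```bash
python3 -m inch '[[45,[0,0,0],[0,0,0]],[45,[0,0,0],[0,0,0]],[45,[5,0,-2],[0,0.6,0]],[45,[5,0,-2],[0,0.6,0]],[45,[0,0,0],[0,0,0]]]' 40
python3 -m inch '[[0,[0,0,0],[0,0,0]],[0,[0,0,0],[0,0,0]],[0,[0,0,0],[0,0,0]],[0,[0,0,0],[0,0,0]]]' 40
python3 -c "
from h import *
st()"
```

```text
time: 6.38
position: [0.5666, -0.0941, 0.0752]
tool_rot: [-0.11, 0.701, 0.103, 0.698]
ft_force: [-0.7, -0.2, 0.3]
grip_width: 0.0447
time: 6.88
position: [0.5667, -0.094, 0.0751]
tool_rot: [-0.109, 0.701, 0.103, 0.698]
ft_force: [0.4, -0.8, -1.3]
grip_width: 0.0239
6.88 [ 0.5667 -0.094   0.0751] axes
 [[-0.003 -0.296  0.955]
 [-0.009  0.955  0.296]
 [-1.    -0.008 -0.005]] [ 0.39 -0.83 -1.35] 0.02389500550190916 [-0.354  0.667  1.678 -0.014  0.796 -2.215]
```

```bash
f(){ tr '\n' ' '|sed 's/tool_rot/\n  rot/;s/$/\n/'|grep -v '^$'|sed 's/grip_width/gw/'; }
python3 -m inch '[[0,[0,3,0],[0,0,0]],[0,[0,3,0],[0,0,0]],[0,[0,3,0],[0,0,0]]]'|f
python3 -m inch '[[0,[0,3,0],[0,0,0]],[0,[0,3,0],[0,0,0]],[0,[0,3,0],[0,0,0]]]'|f
python3 -m inch '[[0,[0,3,0],[0,0,0]],[0,[0,3,0],[0,0,0]],[0,[0,3,0],[0,0,0]]]'|f
python3 -m inch '[[0,[0,3,0],[0,0,0]],[0,[0,3,0],[0,0,0]],[0,[0,3,0],[0,0,0]]]'|f
```

```text
time: 7.25 position: [0.5641, -0.0854, 0.0751] 
  rot: [-0.108, 0.701, 0.102, 0.698] ft_force: [0.5, -1.2, -0.6] gw: 0.0239 
time: 7.62 position: [0.5613, -0.076, 0.0751] 
  rot: [-0.109, 0.701, 0.102, 0.698] ft_force: [1.0, -0.6, -1.3] gw: 0.0237 
time: 8.0 position: [0.5585, -0.0668, 0.0751] 
  rot: [-0.109, 0.7, 0.102, 0.698] ft_force: [0.5, -0.6, 0.1] gw: 0.024 
time: 8.38 position: [0.5558, -0.0576, 0.0751] 
  rot: [-0.109, 0.7, 0.102, 0.698] ft_force: [0.8, -0.9, -0.5] gw: 0.0237
```

```bash
f(){ tr '\n' ' '|sed 's/tool_rot.*ft_force/ft/;s/$/\n/'; }
python3 -m inch '[[0,[0,3,0],[0,0,0]],[0,[0,3,0],[0,0,0]]]'|f
python3 -m inch '[[0,[0,3,0],[0,0,0]],[0,[0,3,0],[0,0,0]]]'|f
python3 -m inch '[[0,[0,3,0],[0,0,0]],[0,[0,3,0],[0,0,0]]]'|f
python3 -m inch '[[0,[0,3,0],[0,0,0]],[0,[0,3,0],[0,0,0]]]'|f
python3 -m inch '[[0,[0,3,0],[0,0,0]],[0,[0,3,0],[0,0,0]]]'|f
python3 -m inch '[[0,[0,3,0],[0,0,0]],[0,[0,3,0],[0,0,0]]]'|f
python3 -m inch '[[0,[0,3,0],[0,0,0]],[0,[0,3,0],[0,0,0]]]'|f
python3 -m inch '[[0,[0,3,0],[0,0,0]],[0,[0,3,0],[0,0,0]]]'|f
python3 -m inch '[[0,[0,3,0],[0,0,0]],[0,[0,3,0],[0,0,0]]]'|f
python3 -m inch '[[0,[0,3,0],[0,0,0]],[0,[0,3,0],[0,0,0]]]'|f
python3 -c "
from h import *
st()"
```

```text
time: 8.62 position: [0.554, -0.0515, 0.0751] ft: [1.9, -1.3, 0.4] grip_width: 0.0236 
time: 8.88 position: [0.5521, -0.0453, 0.0751] ft: [1.7, -2.1, 0.4] grip_width: 0.0238 
time: 9.12 position: [0.5503, -0.0392, 0.0751] ft: [0.3, -1.2, 1.3] grip_width: 0.0237 
time: 9.38 position: [0.5485, -0.0331, 0.0751] ft: [1.0, -1.7, 0.7] grip_width: 0.0234 
time: 9.62 position: [0.5467, -0.0269, 0.0751] ft: [1.1, -1.1, -0.0] grip_width: 0.0236 
time: 9.88 position: [0.5448, -0.0208, 0.0751] ft: [1.4, -1.1, 0.2] grip_width: 0.0238 
time: 10.12 position: [0.543, -0.0147, 0.0751] ft: [0.8, 0.1, 0.1] grip_width: 0.0235 
time: 10.38 position: [0.5411, -0.0085, 0.0751] ft: [1.4, -0.8, 0.3] grip_width: 0.0237 
time: 10.62 position: [0.5393, -0.0024, 0.0751] ft: [0.5, -1.5, 1.5] grip_width: 0.0236 
time: 10.88 position: [0.5375, 0.0037, 0.0751] ft: [1.4, -0.8, 1.8] grip_width: 0.0239 
10.88 [0.5375 0.0037 0.0751] axes
 [[-0.    -0.295  0.956]
 [-0.01   0.956  0.295]
 [-1.    -0.009 -0.003]] [ 1.4  -0.84  1.83] 0.023859608250759046 [-0.196  0.634  1.773 -0.014  0.732 -2.055]
```

```bash
f(){ tr '\n' ' '|sed 's/tool_rot.*ft_force/ft/;s/$/\n/'; }
python3 -m inch '[[0,[0,3,0],[0,0,0]],[0,[0,3,0],[0,0,0]]]'|f
python3 -m inch '[[0,[0,3,0],[0,0,0]],[0,[0,3,0],[0,0,0]]]'|f
python3 -m inch '[[0,[0,3,0],[0,0,0]],[0,[0,3,0],[0,0,0]]]'|f
python3 -m inch '[[0,[0,3,0],[0,0,0]],[0,[0,3,0],[0,0,0]]]'|f
python3 -m inch '[[0,[0,3,0],[0,0,0]],[0,[0,3,0],[0,0,0]]]'|f
python3 -m inch '[[0,[0,3,0],[0,0,0]],[0,[0,3,0],[0,0,0]]]'|f
python3 -m inch '[[0,[0,3,0],[0,0,0]],[0,[0,3,0],[0,0,0]]]'|f
python3 -m inch '[[0,[0,3,0],[0,0,0]],[0,[0,3,0],[0,0,0]]]'|f
python3 -m inch '[[0,[0,3,0],[0,0,0]],[0,[0,3,0],[0,0,0]]]'|f
python3 -m inch '[[0,[0,3,0],[0,0,0]],[0,[0,3,0],[0,0,0]]]'|f
python3 -m inch '[[0,[0,3,0],[0,0,0]],[0,[0,3,0],[0,0,0]]]'|f
python3 -m inch '[[0,[0,3,0],[0,0,0]],[0,[0,3,0],[0,0,0]]]'|f
python3 -m inch '[[0,[0,3,0],[0,0,0]],[0,[0,3,0],[0,0,0]]]'|f
python3 -m inch '[[0,[0,3,0],[0,0,0]],[0,[0,3,0],[0,0,0]]]'|f
python3 -m inch '[[0,[0,3,0],[0,0,0]],[0,[0,3,0],[0,0,0]]]'|f
python3 -m inch '[[0,[0,3,0],[0,0,0]],[0,[0,3,0],[0,0,0]]]'|f
```

```text
time: 11.12 position: [0.5356, 0.0099, 0.0751] ft: [1.7, -1.6, 1.3] grip_width: 0.0238 
time: 11.38 position: [0.5338, 0.016, 0.0751] ft: [1.3, -1.7, 1.3] grip_width: 0.0236 
time: 11.62 position: [0.532, 0.0222, 0.0751] ft: [1.4, -1.2, 1.4] grip_width: 0.0238 
time: 11.88 position: [0.5305, 0.0272, 0.0751] ft: [1.7, -6.1, 0.3] grip_width: 0.0238 
time: 12.12 position: [0.5294, 0.0309, 0.0751] ft: [1.2, -7.6, 1.1] grip_width: 0.0243 
time: 12.38 position: [0.5283, 0.0345, 0.0751] ft: [1.4, -6.9, 1.2] grip_width: 0.0241 
time: 12.62 position: [0.5271, 0.0385, 0.0751] ft: [1.9, -5.3, 1.7] grip_width: 0.0239 
time: 12.88 position: [0.5253, 0.0445, 0.0751] ft: [1.8, -0.9, 2.6] grip_width: 0.0235 
time: 13.12 position: [0.5233, 0.0513, 0.0751] ft: [0.3, -1.2, 2.9] grip_width: 0.0237 
time: 13.38 position: [0.5213, 0.0578, 0.0751] ft: [1.5, -2.2, 3.7] grip_width: 0.0235 
time: 13.62 position: [0.5195, 0.064, 0.075] ft: [1.5, -1.0, 3.3] grip_width: 0.0242 
time: 13.88 position: [0.5177, 0.0701, 0.0751] ft: [1.1, -1.2, 4.2] grip_width: 0.0239 
time: 14.12 position: [0.5158, 0.0762, 0.075] ft: [0.9, -0.6, 4.9] grip_width: 0.0238 
time: 14.38 position: [0.514, 0.0824, 0.075] ft: [0.2, -1.5, 4.5] grip_width: 0.024 
time: 14.62 position: [0.5122, 0.0885, 0.075] ft: [1.4, -1.4, 5.0] grip_width: 0.0238 
time: 14.88 position: [0.5104, 0.0946, 0.075] ft: [0.5, -1.4, 6.1] grip_width: 0.0236
```

```bash
f(){ tr '\n' ' '|sed 's/tool_rot.*ft_force/ft/;s/$/\n/'; }
python3 -m inch '[[0,[-0.3,3,0],[0,0,0]],[0,[-0.3,3,0],[0,0,0]],[0,[-0.2,3,0],[0,0,0]]]'|f
python3 -m inch '[[0,[-0.1,3,0],[0,0,0]],[0,[-0.1,3,0],[0,0,0]],[0,[-0.1,3,0],[0,0,0]]]'|f
python3 -m inch '[[0,[0,3,0],[0,0,0]],[0,[0,3,0],[0,0,0]],[0,[0,3,0],[0,0,0]]]'|f
python3 -m inch '[[0,[0,2,0],[0,0,0]],[0,[0,2,0],[0,0,0]]]'|f
python3 -m inch '[[0,[0,2,0],[0,0,0]],[0,[0,2,0],[0,0,0]]]'|f
```

```text
time: 15.25 position: [0.5076, 0.104, 0.0751] ft: [2.7, -1.8, 2.8] grip_width: 0.0239 
time: 15.62 position: [0.5048, 0.1132, 0.0751] ft: [1.6, -0.4, 0.5] grip_width: 0.0238 
time: 16.0 position: [0.5021, 0.1224, 0.0751] ft: [2.9, -0.9, 2.3] grip_width: 0.0239 
time: 16.25 position: [0.5008, 0.1266, 0.0751] ft: [1.7, -0.7, 2.8] grip_width: 0.0235 
time: 16.5 position: [0.4996, 0.1306, 0.0751] ft: [1.8, -0.6, 2.1] grip_width: 0.0234
```

```bash
f(){ tr '\n' ' '|sed 's/tool_rot.*ft_force/ft/;s/$/\n/'; }
python3 -m inch '[[0,[0,2,0],[0,0,0]]]'|f
python3 -m inch '[[0,[0,2,0],[0,0,0]]]'|f
python3 -m inch '[[0,[0,1.5,0],[0,0,0]]]'|f
python3 -m inch '[[0,[0,1.5,0],[0,0,0]]]'|f
```

```text
time: 16.62 position: [0.499, 0.1326, 0.0751] ft: [1.5, -2.0, 3.6] grip_width: 0.0238 
time: 16.75 position: [0.4984, 0.1346, 0.075] ft: [1.2, -1.4, 2.7] grip_width: 0.0238 
time: 16.88 position: [0.4981, 0.1357, 0.0751] ft: [2.5, -5.5, 2.6] grip_width: 0.0241 
time: 17.0 position: [0.498, 0.1362, 0.0751] ft: [2.6, -7.2, 2.1] grip_width: 0.024
```

Contact with the left buffer was at y≈0.135, pressing about 5 N. Now the return to the right, sampling more finely over the drag zone.

```bash
f(){ tr '\n' ' '|sed 's/tool_rot.*ft_force/ft/;s/$/\n/'; }
python3 -m inch '[[0,[0,-3,0],[0,0,0]],[0,[0,-4,0],[0,0,0]],[0,[0,-4,0],[0,0,0]],[0,[0,-4,0],[0,0,0]],[0,[0,-4,0],[0,0,0]],[0,[0,-4,0],[0,0,0]]]'|f
python3 -m inch '[[0,[0,-4,0],[0,0,0]],[0,[0,-4,0],[0,0,0]],[0,[0,-4,0],[0,0,0]],[0,[0,-4,0],[0,0,0]],[0,[0,-4,0],[0,0,0]],[0,[0,-4,0],[0,0,0]]]'|f
python3 -m inch '[[0,[0,-4,0],[0,0,0]],[0,[0,-4,0],[0,0,0]],[0,[0,-4,0],[0,0,0]],[0,[0,-4,0],[0,0,0]],[0,[0,-4,0],[0,0,0]],[0,[0,-4,0],[0,0,0]]]'|f
python3 -m inch '[[0,[0,-4,0],[0,0,0]],[0,[0,-4,0],[0,0,0]],[0,[0,-4,0],[0,0,0]]]'|f
python3 -m inch '[[0,[0,-3,0],[0,0,0]]]'|f
python3 -m inch '[[0,[0,-3,0],[0,0,0]]]'|f
python3 -m inch '[[0,[0,-3,0],[0,0,0]]]'|f
python3 -m inch '[[0,[0,-3,0],[0,0,0]]]'|f
python3 -m inch '[[0,[0,-3,0],[0,0,0]]]'|f
python3 -m inch '[[0,[0,-3,0],[0,0,0]]]'|f
python3 -m inch '[[0,[0,-3,0],[0,0,0]]]'|f
python3 -m inch '[[0,[0,-3,0],[0,0,0]]]'|f
python3 -m inch '[[0,[0,-3,0],[0,0,0]]]'|f
python3 -m inch '[[0,[0,-3,0],[0,0,0]]]'|f
python3 -m inch '[[0,[0,-3,0],[0,0,0]]]'|f
python3 -m inch '[[0,[0,-3,0],[0,0,0]]]'|f
python3 -m inch '[[0,[0,-3,0],[0,0,0]]]'|f
python3 -m inch '[[0,[0,-3,0],[0,0,0]]]'|f
```

```text
time: 17.75 position: [0.5042, 0.115, 0.0751] ft: [2.4, 1.5, 2.1] grip_width: 0.0236 
time: 18.5 position: [0.5116, 0.0904, 0.0751] ft: [2.1, 1.1, -0.1] grip_width: 0.0239 
time: 19.25 position: [0.5189, 0.0659, 0.0751] ft: [2.9, 2.3, -1.1] grip_width: 0.024 
time: 19.62 position: [0.5225, 0.0537, 0.0751] ft: [2.3, 3.1, -1.8] grip_width: 0.024 
time: 19.75 position: [0.5234, 0.0506, 0.0751] ft: [3.1, 2.1, -2.3] grip_width: 0.0237 
time: 19.88 position: [0.5244, 0.0475, 0.0751] ft: [2.9, 3.2, -2.1] grip_width: 0.0239 
time: 20.0 position: [0.5253, 0.0445, 0.0751] ft: [4.0, 2.7, -2.3] grip_width: 0.0237 
time: 20.12 position: [0.526, 0.0419, 0.0751] ft: [2.2, 5.8, -3.2] grip_width: 0.0237 
time: 20.25 position: [0.5266, 0.0399, 0.0751] ft: [2.7, 8.1, -1.3] grip_width: 0.0239 
time: 20.38 position: [0.5271, 0.0382, 0.0751] ft: [1.9, 7.1, -1.3] grip_width: 0.0239 
time: 20.5 position: [0.5276, 0.0366, 0.0751] ft: [3.2, 8.6, -2.1] grip_width: 0.0237 
time: 20.62 position: [0.5281, 0.0349, 0.0751] ft: [1.5, 9.1, -1.2] grip_width: 0.0236 
time: 20.75 position: [0.5286, 0.0332, 0.0751] ft: [2.5, 8.4, -1.6] grip_width: 0.0237 
time: 20.88 position: [0.5292, 0.0314, 0.0751] ft: [2.2, 7.4, -2.4] grip_width: 0.0235 
time: 21.0 position: [0.5298, 0.0293, 0.0751] ft: [2.6, 6.7, -1.1] grip_width: 0.0237 
time: 21.12 position: [0.5306, 0.0268, 0.0751] ft: [1.7, 4.1, -2.2] grip_width: 0.024 
time: 21.25 position: [0.5315, 0.0237, 0.0751] ft: [2.3, 2.8, -2.2] grip_width: 0.0238 
time: 21.38 position: [0.5325, 0.0205, 0.0751] ft: [2.4, 2.7, -2.5] grip_width: 0.0237
```

The drag zone runs from about y=0.026 to 0.0425 on this pass and about 0.0245 to 0.041 on the leftward one, so its centre is at y≈0.034. Carrying on to the right buffer, expected at y≈-0.114.

```bash
f(){ tr '\n' ' '|sed 's/tool_rot.*ft_force/ft/;s/$/\n/'; }
python3 -m inch '[[0,[0.3,-4,0],[0,0,0]],[0,[0.2,-4,0],[0,0,0]],[0,[0,-4,0],[0,0,0]],[0,[0,-4,0],[0,0,0]],[0,[0,-4,0],[0,0,0]],[0,[0,-4,0],[0,0,0]],[0,[0,-4,0],[0,0,0]],[0,[0,-4,0],[0,0,0]]]'|f
python3 -m inch '[[0,[0.1,-4,0],[0,0,0]],[0,[0.1,-4,0],[0,0,0]],[0,[0,-4,0],[0,0,0]],[0,[0,-4,0],[0,0,0]],[0,[0,-4,0],[0,0,0]],[0,[0,-4,0],[0,0,0]],[0,[0,-4,0],[0,0,0]],[0,[0,-4,0],[0,0,0]]]'|f
python3 -m inch '[[0,[0.1,-4,0],[0,0,0]],[0,[0.1,-4,0],[0,0,0]],[0,[0,-4,0],[0,0,0]],[0,[0,-4,0],[0,0,0]],[0,[0,-4,0],[0,0,0]],[0,[0,-4,0],[0,0,0]],[0,[0,-4,0],[0,0,0]],[0,[0,-4,0],[0,0,0]]]'|f
python3 -m inch '[[0,[0,-3,0],[0,0,0]],[0,[0,-3,0],[0,0,0]],[0,[0,-3,0],[0,0,0]],[0,[0,-3,0],[0,0,0]],[0,[0,-3,0],[0,0,0]],[0,[0,-3,0],[0,0,0]]]'|f
python3 -m inch '[[0,[0,-2,0],[0,0,0]],[0,[0,-2,0],[0,0,0]]]'|f
```

```text
time: 22.38 position: [0.5424, -0.0129, 0.0751] ft: [2.0, 1.9, -0.4] grip_width: 0.0239 
time: 23.38 position: [0.5522, -0.0456, 0.0751] ft: [1.9, 2.2, -1.1] grip_width: 0.0237 
time: 24.38 position: [0.5619, -0.0783, 0.0751] ft: [1.3, 2.8, -0.6] grip_width: 0.0236 
time: 25.12 position: [0.5674, -0.0966, 0.0751] ft: [1.2, 3.2, -0.8] grip_width: 0.0238 
time: 25.38 position: [0.5687, -0.1008, 0.0751] ft: [1.4, 3.0, 0.7] grip_width: 0.0241
```

```bash
f(){ tr '\n' ' '|sed 's/tool_rot.*ft_force/ft/;s/$/\n/'; }
python3 -m inch '[[0,[0,-2,0],[0,0,0]],[0,[0,-2,0],[0,0,0]]]'|f
python3 -m inch '[[0,[0,-2,0],[0,0,0]],[0,[0,-2,0],[0,0,0]]]'|f
python3 -m inch '[[0,[0,-2,0],[0,0,0]]]'|f
python3 -m inch '[[0,[0,-2,0],[0,0,0]]]'|f
python3 -m inch '[[0,[0,-1.5,0],[0,0,0]]]'|f
python3 -m inch '[[0,[0,-1.5,0],[0,0,0]]]'|f
```

```text
time: 25.62 position: [0.5699, -0.1048, 0.0751] ft: [0.7, 1.6, -0.7] grip_width: 0.0235 
time: 25.88 position: [0.571, -0.1088, 0.0751] ft: [1.0, 1.0, -0.7] grip_width: 0.0239 
time: 26.0 position: [0.5716, -0.1109, 0.0751] ft: [1.3, 1.8, -0.5] grip_width: 0.0238 
time: 26.12 position: [0.5723, -0.1129, 0.0751] ft: [0.6, 1.3, -1.0] grip_width: 0.0239 
time: 26.25 position: [0.5727, -0.1145, 0.0751] ft: [1.5, 2.7, -0.3] grip_width: 0.024 
time: 26.38 position: [0.573, -0.1153, 0.0751] ft: [0.3, 5.6, 0.9] grip_width: 0.0238
```

```bash
f(){ tr '\n' ' '|sed 's/tool_rot.*ft_force/ft/;s/$/\n/'; }
python3 -m inch '[[0,[0,-1.5,0],[0,0,0]]]'|f
python3 -m inch '[[0,[0,3,0],[0,0,0]],[0,[0,4,0],[0,0,0]],[0,[0,4,0],[0,0,0]],[0,[0,4,0],[0,0,0]],[0,[0,4,0],[0,0,0]],[0,[0,4,0],[0,0,0]],[0,[0,4,0],[0,0,0]],[0,[0,4,0],[0,0,0]],[0,[0,4,0],[0,0,0]],[0,[0,4,0],[0,0,0]]]'|f
python3 -m inch '[[0,[0,4,0],[0,0,0]],[0,[0,4,0],[0,0,0]],[0,[0,4,0],[0,0,0]],[0,[0,4,0],[0,0,0]],[0,[0,4,0],[0,0,0]],[0,[0,4,0],[0,0,0]],[0,[0,4,0],[0,0,0]],[0,[0,4,0],[0,0,0]],[0,[0,4,0],[0,0,0]],[0,[0,4,0],[0,0,0]]]'|f
python3 -m inch '[[0,[0,4,0],[0,0,0]],[0,[0,4,0],[0,0,0]],[0,[0,4,0],[0,0,0]],[0,[0,4,0],[0,0,0]],[0,[0,4,0],[0,0,0]],[0,[0,4,0],[0,0,0]],[0,[0,4,0],[0,0,0]],[0,[0,4,0],[0,0,0]],[0,[0,4,0],[0,0,0]],[0,[0,4,0],[0,0,0]]]'|f
```

```text
time: 26.5 position: [0.5731, -0.1157, 0.0751] ft: [1.4, 6.7, 0.6] grip_width: 0.0234 
time: 27.75 position: [0.5622, -0.079, 0.0751] ft: [2.1, -0.8, -1.9] grip_width: 0.0241 
time: 29.0 position: [0.55, -0.0381, 0.0751] ft: [1.4, -1.2, -0.7] grip_width: 0.0235 
time: 30.25 position: [0.5378, 0.0027, 0.0751] ft: [2.0, -0.9, -0.1] grip_width: 0.024
```

```bash
f(){ tr '\n' ' '|sed 's/tool_rot.*ft_force/ft/;s/$/\n/'; }
python3 -m inch '[[0,[0,3,0],[0,0,0]],[0,[0,3,0],[0,0,0]],[0,[0,3,0],[0,0,0]],[0,[0,3,0],[0,0,0]],[0,[0,3,0],[0,0,0]],[0,[0,3,0],[0,0,0]]]'|f
python3 -m inch '[[0,[0,3,0],[0,0,0]]]'|f
python3 -m inch '[[0,[0,3,0],[0,0,0]]]'|f
python3 -m inch '[[0,[0,3,0],[0,0,0]]]'|f
python3 -m inch '[[0,[0,3,0],[0,0,0]]]'|f
python3 -m inch '[[0,[0,3,0],[0,0,0]]]'|f
python3 -m inch '[[0,[0,3,0],[0,0,0]]]'|f
```

```text
time: 31.0 position: [0.5323, 0.0211, 0.0751] ft: [1.7, -1.0, 0.5] grip_width: 0.0236 
time: 31.12 position: [0.5314, 0.0241, 0.0751] ft: [1.7, -1.5, 0.1] grip_width: 0.0237 
time: 31.25 position: [0.5307, 0.0265, 0.0751] ft: [2.7, -6.2, 0.6] grip_width: 0.0238 
time: 31.38 position: [0.5301, 0.0285, 0.0751] ft: [3.0, -6.2, 0.5] grip_width: 0.0237 
time: 31.5 position: [0.5296, 0.0303, 0.0751] ft: [2.6, -7.0, 0.4] grip_width: 0.0239 
time: 31.62 position: [0.5291, 0.032, 0.0751] ft: [1.9, -6.7, 0.4] grip_width: 0.0241 
time: 31.75 position: [0.5285, 0.0338, 0.0751] ft: [3.1, -7.6, 0.3] grip_width: 0.024
```

Centred in the drag zone at y=0.0338. Releasing.

```bash
f(){ tr '\n' ' '|sed 's/tool_rot.*ft_force/ft/;s/$/\n/'; }
python3 -m inch '[[24,[0,0,0],[0,0,0]]]' 5|f
python3 -m inch '[[60,[0,0,0],[0,0,0]],[60,[0,0,0],[0,0,0]],[60,[0,0,0],[0,0,0]],[60,[0,0,0],[0,0,0]]]'|f
python3 -m inch '[[60,[-20,0,0],[0,0,0]],[60,[-30,0,0],[0,0,0]],[60,[-30,0,0],[0,0,0]],[60,[-30,0,0],[0,0,0]],[60,[0,0,0],[0,0,0]],[60,[0,0,0],[0,0,0]]]'|f
python3 - <<'E'
from h import *
st()
im=imaging.camera("top");cv2.imwrite("pics/t1.png",im[...,::-1])
print([ (d["confidence"],onz("top",d["pixel"],.033)) for d in imaging.tip_of("top","carriage")[:2]])
w=imaging.camera("wrist");P["wrist"]=imaging.camera_params("wrist");cv2.imwrite("pics/w1.png",w[...,::-1])
print([ (d["confidence"],d["pixel"],onz("wrist",d["pixel"],.033)) for d in imaging.tip_of("wrist","carriage")[:2]])
s=imaging.camera("scene");cv2.imwrite("pics/s1.png",s[...,::-1])
for t in("dog","offcut","driver"):
    for d in imaging.tip_of("scene",t)[:1]:print(t,onz("scene",d["pixel"],0))
E
```

```text
time: 31.88 position: [0.5283, 0.0345, 0.0751] ft: [1.3, 4.7, 0.7] grip_width: 0.0244 
time: 32.38 position: [0.5259, 0.035, 0.0745] ft: [0.3, 0.9, -0.3] grip_width: 0.0552 
time: 33.12 position: [0.5243, 0.0366, 0.186] ft: [0.7, 0.2, -0.6] grip_width: 0.0602 
33.12 [0.5243 0.0366 0.186 ] axes
 [[-0.006 -0.3    0.954]
 [-0.016  0.954  0.3  ]
 [-1.    -0.014 -0.01 ]] [ 0.68  0.2  -0.64] 0.060200852279953934 [-0.133  0.447  1.715 -0.02   0.984 -1.997]
[(0.6, array([0.53125762, 0.04271403, 0.033     ]))]
[(0.86, [257.8, 179.5], array([0.52903406, 0.03513679, 0.033     ]))]
dog [ 6.11338271e-01  1.36387800e-01 -5.55111512e-17]
offcut [0.41476632 0.04480317 0.        ]
driver [ 0.68032164 -0.06782063  0.        ]
```

View pics/w1.png

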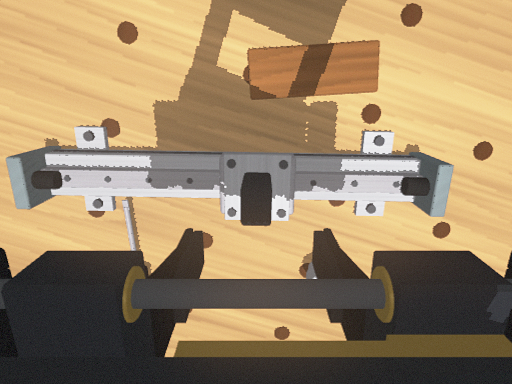

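View pics/s1.png

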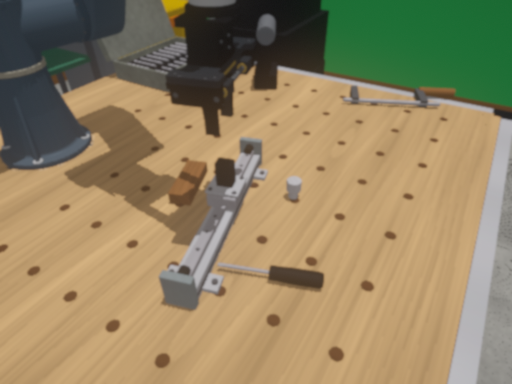

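The carriage is parked just left of mid-rail (grip at 257,198 in the wrist view) and clear of both buffers. The gripper is open above it, and the dog, offcut and driver haven't moved. Handing in.

```bash
python3 -c "
from h import *
print(robot.hand_in())"
```

```text
the job is handed in; nothing more can be done
None
```

The carriage is parked on the tight spot and let go. I handed the job in at about 33 s of robot time; no verdict is reported.

- **Buffers:** I held the carriage by its black grip and ran it left until the left buffer pushed back with about 5 N, then right until the other pushed back with about 5 N. Those are wrist readings less the sliding drag, well under the 22 N limit.
- **Tight spot:** The push needed rose from about 1–3 N to about 7–9 N (wrist reading). Tool positions for the drag were about y = 0.0245–0.041 m going left and 0.026–0.0425 m going right, so its middle is near 0.034 m. That is about 24 mm left of the rail's middle.
- **Parking:** The drag showed again on the way back (7.6 N at y = 0.0338 m). The tool was at y = 0.0345 m as I let go, and the wrist camera then put the carriage at (0.529, 0.035).
- **Last checks:** The wrist force was near zero, with the open gripper well above the grip and both buffers clear. In the scene camera the dog, offcut and driver were within about 10 mm of where it first showed them, which is its own scatter, and they look unmoved.
- **Disagreement:** The top camera's estimate put the carriage about 8 mm further left (0.531, 0.043), with lower confidence (0.60 against 0.86). I trusted the wrist camera and the arm's own position, which agree.
- **First grasp:** The tool had drifted up about 4 mm while closing, so I reopened, lowered it and gripped again before the run.

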